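# Nest the pouring trays beside the lathe

## Task

Clear up the small-parts trays on the bench: nest the two loose pouring trays (the ones with the narrow nose) in the like tray that is fixed on the wooden board, one on top of the other, in either order. Turn each so that its nose points the same way as the one below, so that it drops in fully home and level, and leave the stack standing.

Things in the scene. Friction and masses are not known exactly. Their poses are not given: they have to be found in the camera images.
- bottom_tray: Aluminium pouring tray fixed on a 170 x 100 x 18 mm plywood board on the bench: blunt tail, parallel long sides, then tapering to a narrow nose. Origin on its centre line at the bottom of its foot (top of the board); x points to the nose, z up. At the rim x runs from -60 to +70 mm, 60 mm wide, parallel from -48 to +15, nose 26 mm wide. Rim at z = 56, inner floor at z = 30 mm. Wall 3 mm.
- tray_a: Loose pouring tray, 0.15 kg, upright on the bench; shape, size and axes as bottom_tray. Walls lean in, 60 mm wide at the rim to 50 at z = 30; below is a foot 34 mm wide, x -47 to +57, with 10 mm play all round at a like tray's rim, 5 at its floor. Nested, its foot stands on that floor: origin 30 mm above the other's, upper 30 mm proud. Hold it across y at the origin, by the top 20 mm of its sides.
- tray_b: The second loose pouring tray, identical to tray_a. Nose to tail with the tray below, it does not go in. The oblong tray and round dish of the same metal are not part of the job.
Not all that is in view belongs to the job. Leave any blue or yellow look-alike of the tray_b alone.

How it is judged (in metres and radians):
At the end, for the whole second after the job is handed in: One loose pouring tray is nested in the fixed tray and the other loose one in it, in either order: each within 13 mm horizontally and 0.2 rad in direction of the one below, its origin 24 to 36 mm above the one below (fully home is 30 mm), level within 0.1 rad, and both at rest ((((horizontal distance between tray_a and bottom_tray below 0.013 m and angle between the x axis of tray_a and the x axis of bottom_tray, either way round below 0.2 rad and z of tray_a in the frame of bottom_tray between 0.024 and 0.036 m and angle between tray_a's own z axis and vertical below 0.1 rad) and (horizontal distance between tray_b and tray_a below 0.013 m and angle between the x axis of tray_b and the x axis of tray_a, either way round below 0.2 rad and z of tray_b in the frame of tray_a between 0.024 and 0.036 m and angle between tray_b's own z axis and vertical below 0.1 rad)) or ((horizontal distance between tray_b and bottom_tray below 0.013 m and angle between the x axis of tray_b and the x axis of bottom_tray, either way round below 0.2 rad and z of tray_b in the frame of bottom_tray between 0.024 and 0.036 m and angle between tray_b's own z axis and vertical below 0.1 rad) and (horizontal distance between tray_a and tray_b below 0.013 m and angle between the x axis of tray_a and the x axis of tray_b, either way round below 0.2 rad and z of tray_a in the frame of tray_b between 0.024 and 0.036 m and angle between tray_a's own z axis and vertical below 0.1 rad))) and linear speed of each of tray_a, tray_b below 0.02 m/s); the robot touches nothing.
It also fails if it takes over 59 s, if anything falls off the work surface, if the arm or the gripper's body presses on something with over 40 N, if the wrist force passes 120 N, or if a joint passes its speed limit or range.

## Robot

A 6-joint arm with a two-finger parallel gripper is mounted at the origin on the work surface. World frame = base frame: x ahead of the robot, y to its left, z up, the work surface at z = 0. Lengths are in mm, angles in rad, forces in N, time in s.
With the tool pointing down it reaches from about 275 to 1000 mm from the base axis. Payload 8.4 kg.
Tool frame: the origin (TCP) lies midway between the tips of the shut fingers; the grasp point (between the pads) lies 19 mm behind it; z points along the fingers, y is the line along which they close (so a half turn about z gives the same grasp; the last joint's range is limited). The gripper opens to 85 mm and grips with 20 to 120 N. Pads are 22 mm wide; open, the fingers measure 114 mm over their backs; the gripper's body (76 mm by 85 mm) begins 54 mm behind the grasp point. The pads swing forward as they close: fully open they stand 13 mm farther back than shut.
Start: joints at [1.166, 0.353, 1.633, -0, 1.155, -0.002], TCP at [244.996, 574.982, 231.281] pointing down, gripper open.
Joint ranges: [-2.63, 2.63], [-0.92, 2.1], [0.06, 2.66], [-1.3, 4.44], [0, 2.69], [-3.02, 3.02]. Speed limits (rad/s): [2.22, 2.22, 2.79, 3.14, 3.14, 3.14].

## Interface

Orientations are given as [roll, pitch, yaw] about the fixed x, y, z axes, in that order (R = Rz(yaw) Ry(pitch) Rx(roll)).
In Python, from rig import r gives the robot as it stands.
- The arm moves only by the shell command python3 -m inch 'ROWS' [OPENING] [FORCE]. ROWS is JSON, a list that holds one entry, the list of rows, each a list of 6 numbers: the shift along the tool's x, y, z scaled (see below), then the turn, a rotation vector about the tool's x, y, z scaled (see below). In form: [[[tx, ty, tz, wx, wy, wz], ...]]. A call has 1 to 8 rows; each row is the pose to reach, as a shift and turn from the pose commanded when the call began, along the tool's axes at that moment, turning the shorter way round; what a row does not reach only later rows make up. The controller multiplies each number of a shift by 20 cm and each number of a turn by pi rad. A row lasts 1/12 s, in which the tool goes at most 41.7 mm and 7.16 degrees, less where a joint would pass 70% of its speed; a pose out of reach is approached as far as the arm can. A call with a number of a shift or a turn outside -1 to 1 is refused whole. A call with a gripper value outside its range is refused whole. OPENING is the gripper's target within -1 to 1 (fully open at 1, half-way at 0, shut at -1), set as the call begins (- or left out, the last holds). The fingers move at their own pace and stop on an object; FORCE is the grip in N (left out, the last holds). Time passes only in rows, so rows that repeat a pose let the fingers close. It gives the time, the measured TCP pose, the force, the opening and the grip force at its end, in the units of the state.
- r.sense(): the state, without advancing time (a new reading comes with each control period).
- r.grab_frame(name): name is "side" or "top"; returns the picture (480x640x3 uint8, red, green, blue); there is no depth.
- r.camera_info(name): a dict with "K" (3x3 intrinsics, pixels), "rvec" (rotation vector, rad) and "tvec" (3), from world to camera coordinates, as OpenCV has them. Camera axes: x right, y down, z forward; pixel columns grow to the right and rows downward; lengths in mm; the calibration is good to about 2 mm. A picture is of the moment at which its call begins. camera_info takes no time and is no camera call.
- r.sign_off(): hands the job in; it is judged then, once.
The state is a dict: "clock": time; "qpos": joint angles; "qvel": joint speeds; "joint_efforts": joint torques, N m; "eef_pos": TCP position; "tcp_rot": TCP orientation; "contact_force": force on the tool from outside, world axes, zero at the start; "wrist_torque": the same for the moment, N m; "opening": opening from 0.0 (shut) to 1.0 (fully open); "grasp_force": force on a finger pad.
Only numpy, scipy, OpenCV 4.12 (cv2) and the standard library are available. Lean on these libraries where they do the work, as an engineer would, in place of code of your own. Each camera call takes 0.05 s, during which the arm holds its last target. There are 200 camera calls.

## Working session

There is one attempt and no reset: what is moved stays moved. The work goes in short steps, Python scripts to look and compute and a shell command to move; the robot and the scene stay as the last step left them, time stands still between calls to the robot, and variables do not carry over. Pictures are saved under pics/ and viewed, at most 10 in all, crops included, and the job is handed in when it is done.

```bash
ls; mkdir -p pics; python3 - <<'E'
from rig import r
import cv2
for n in("top","side"):
    cv2.imwrite(f"pics/{n}0.png",r.grab_frame(n)[:,:,::-1]); print(n,r.camera_info(n))
print(r.sense())
E
```

```text
pics
top {'K': array([[446.25918997,   0.        , 313.29917607],
       [  0.        , 446.25918997, 243.39954309],
       [  0.        ,   0.        ,   1.        ]]), 'rvec': array([ 2.18100304, -2.1989131 ,  0.10891965]), 'tvec': array([-68.79399658, 607.27094299, 893.80987136])}
side {'K': array([[538.43481933,   0.        , 315.58804127],
       [  0.        , 538.43481933, 244.60153134],
       [  0.        ,   0.        ,   1.        ]]), 'rvec': array([ 2.28069402, -0.77497508,  0.33347551]), 'tvec': array([-522.05330624,  264.34019786,  892.46964378])}
{'clock': 0.1, 'qpos': array([ 1.16561496e+00,  3.53555182e-01,  1.63407722e+00, -1.54516609e-05,
        1.15523064e+00, -2.38741336e-03]), 'qvel': array([ 0.00171785, -0.00327069, -0.00120976, -0.00015255, -0.0020531 ,
       -0.00032532]), 'joint_efforts': array([-1.03198123e-03, -6.06356621e+01, -3.42820716e+01,  2.84686024e-05,
        3.80170692e-03,  1.76737029e-05]), 'eef_pos': array([244.81495404, 574.5713629 , 230.64410422]), 'tcp_rot': array([-3.14032223e+00,  1.10956072e-05,  2.73880496e+00]), 'contact_force': array([ 0.48444899, -0.051241  , -0.11219461]), 'wrist_torque': array([-0.08352987, -0.05099104,  0.02388705]), 'grasp_force': 0.0, 'opening': 0.9992532424693031}
```

View pics/top0.png

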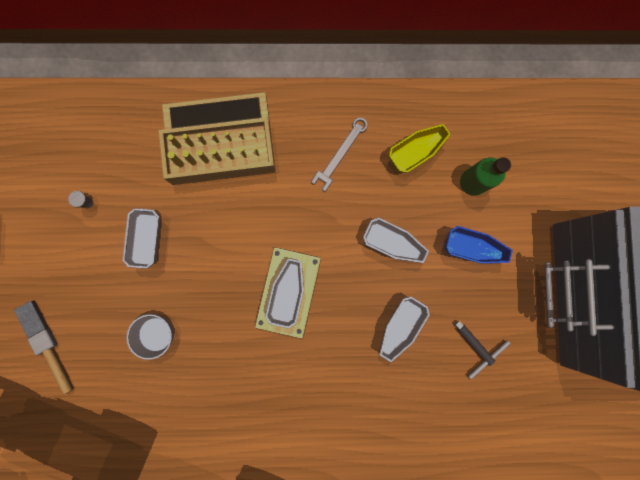

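View pics/side0.png

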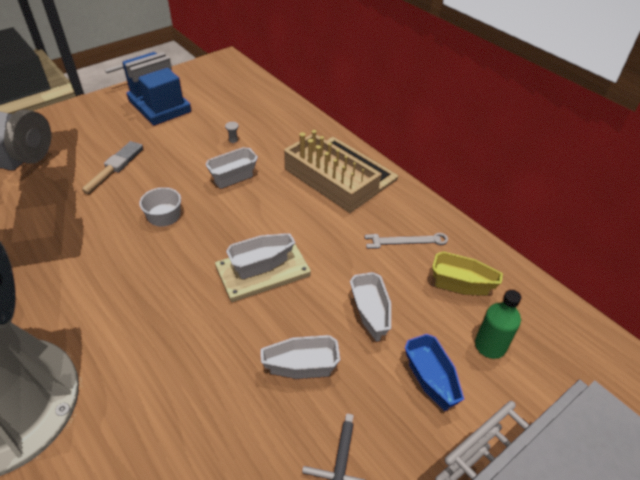

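The top view shows these candidates:
- Grey trays with a nose: (395,241), (404,329), and the fixed one on its board at (287,293).
- Rejected: oblong tray (142,239), round dish (150,337), blue look-alike (478,246), yellow look-alike (419,149).

I choose (395,241) and (404,329) as the loose trays. Next I measure them and check with one close crop.

```bash
cat > h.py <<'E'
from rig import r
import cv2, numpy as np
def cast(cam,uv,z):
    c=r.camera_info(cam); R=cv2.Rodrigues(c["rvec"])[0]; C=-R.T@c["tvec"]
    uv=np.atleast_2d(uv).astype(float); d=np.c_[uv,np.ones(len(uv))]@np.linalg.inv(c["K"]).T@R
    return C+d*((z-C[2])/d[:,2])[:,None]
def grey(im):
    hsv=cv2.cvtColor(im,cv2.COLOR_RGB2HSV)
    return cv2.morphologyEx(((hsv[...,1]<60)&(hsv[...,2]>70)).astype(np.uint8)*255,cv2.MORPH_CLOSE,np.ones((5,5)))
def tray(im,seed,z,cam="top"):
    cs,_=cv2.findContours(grey(im),cv2.RETR_EXTERNAL,cv2.CHAIN_APPROX_NONE)
    c=max(cs,key=lambda c:cv2.pointPolygonTest(c,seed,True))
    P=cast(cam,c[:,0],z)[:,:2].astype(np.float32)
    ctr,wh,_=b=cv2.minAreaRect(P); q=cv2.boxPoints(b); e=[q[1]-q[0],q[2]-q[1]]
    d=max(e,key=np.linalg.norm); d=d/np.linalg.norm(d); n=np.array([-d[1],d[0]])
    a=(P-ctr)@d; w=(P-ctr)@n; L=max(wh)
    we=[np.ptp(w[s*a>.38*L]) for s in(1,-1)]
    if we[0]>we[1]: d=-d; 
    o=np.array(ctr)-5*d*L/130
    return o,np.arctan2(d[1],d[0]),sorted(wh),sorted(we),c
E
python3 - <<'E'
from h import *
im=r.grab_frame("top"); out=im.copy()
c=r.camera_info("top");print("cam",-cv2.Rodrigues(c["rvec"])[0].T@c["tvec"])
for n,s,z in(("fix",(287,293),74),("P",(395,241),56),("Q",(404,329),56)):
    o,y,wh,we,ct=tray(im,s,z); print(n,o,y,wh,we); cv2.drawContours(out,[ct],-1,(255,0,0),1)
cv2.imwrite("pics/c1.png",cv2.resize(out[200:380,240:450,::-1],None,fx=3.2,fy=3.2,interpolation=cv2.INTER_CUBIC))
E
```

```text
cam [533.50566387 -55.48050701 940.58509359]
fix [503.77512407 -19.07478571] -0.23510036 [61.79993438720703, 131.31671142578125] [np.float64(33.859867700867085), np.float64(61.01119708493195)]
P [ 607.01446104 -233.70346785] -2.027779 [61.49589157104492, 131.23849487304688] [np.float64(33.34120276673275), np.float64(60.47355633226289)]
Q [ 437.06657457 -248.66222644] 2.5756812 [61.52728271484375, 130.65438842773438] [np.float64(35.01227042998289), np.float64(60.90341099456418)]
```

View pics/c1.png

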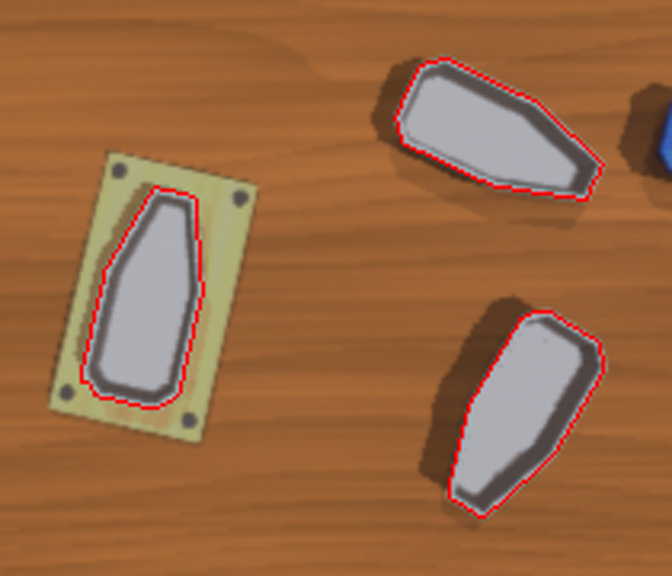

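The crop shows three like-shaped trays. The fixed tray's nose points up at (178,195), the right loose tray's (P) points lower right at (595,180), and the lower loose tray's (Q) points lower left at (465,510). Sizes come out at about 131 x 61 mm, which matches. Q goes first.

```bash
cat >> h.py <<'E'
from scipy.spatial.transform import Rotation as Ro
def go(p,yaw):
    s=r.sense(); R=Ro.from_euler("xyz",s["tcp_rot"]); T=Ro.from_euler("xyz",[np.pi,0,yaw])
    print("rows",(R.inv().apply(np.array(p)-s["eef_pos"])/200).round(3),((R.inv()*T).as_rotvec()/np.pi).round(3),"clk",s["clock"],"pos",s["eef_pos"].round(1),s["tcp_rot"].round(3),"F",s["contact_force"].round(1),"op",round(s["opening"],3),"g",s["grasp_force"])
E
A='[-0.62,-0.85,0,0,0,0]'
for i in 1 2 3 4; do python3 -m inch '[[[-0.62,-0.85,0,0,0,0],[-0.62,-0.85,0,0,0,0],[-0.62,-0.85,0,0,0,0],[-0.62,-0.85,0,0,0,0],[-0.62,-0.85,0,0,0,0],[-0.62,-0.85,0,0,0,0]]]' 1; done
python3 -c "
from h import *
go([437,-248.7,130],2.576)"
```

```text
clock: 0.65
eef_pos: [292.2, 363.9, 230.6]
tcp_rot: [-3.137, 0.001, 2.737]
contact_force: [0.0, 1.1, 0.1]
opening: 1.0
grasp_force: 0.0
clock: 1.15
eef_pos: [340.4, 159.6, 231.2]
tcp_rot: [-3.14, 0.001, 2.734]
contact_force: [-0.2, 1.7, 0.6]
opening: 1.0
grasp_force: 0.0
clock: 1.65
eef_pos: [388.9, -45.6, 231.7]
tcp_rot: [-3.14, 0.003, 2.734]
contact_force: [0.4, 0.5, 1.2]
opening: 1.0
grasp_force: 0.0
clock: 2.15
eef_pos: [436.9, -250.5, 231.4]
tcp_rot: [-3.14, 0.003, 2.736]
contact_force: [0.3, 0.2, 0.1]
opening: 1.0
grasp_force: 0.0
rows [0.005 0.01  0.507] [-0.001  0.001  0.051] clk 2.15 pos [ 436.9 -250.5  231.4] [-3.140e+00  3.000e-03  2.736e+00] F [0.3 0.2 0.1] op 1.0 g 0.0
```

```bash
python3 -m inch '[[[0.005,0.01,0.5,0,0,0.05],[0.005,0.01,0.5,0,0,0.05],[0.005,0.01,0.5,0,0,0.05],[0.005,0.01,0.5,0,0,0.05],[0.005,0.01,0.5,0,0,0.05]]]' >/dev/null
python3 - <<'E'
from h import *
go([437,-248.7,22],2.576)
a=r.grab_frame("side");b=r.grab_frame("top")
f=lambda i,y,x:cv2.resize(i[y:y+180,x:x+200,::-1],(400,360),interpolation=cv2.INTER_CUBIC)
cv2.imwrite("pics/c2.png",np.hstack([f(a,250,200),f(b,240,300)]))
E
```

```text
rows [-0.029 -0.021  0.544] [-0.    -0.001  0.002] clk 2.5667 pos [ 434.5 -242.1  130.8] [-3.142e+00 -2.000e-03  2.582e+00] F [ 0.6 -0.8 -0.3] op 1.001 g 0.0
```

View pics/c2.png

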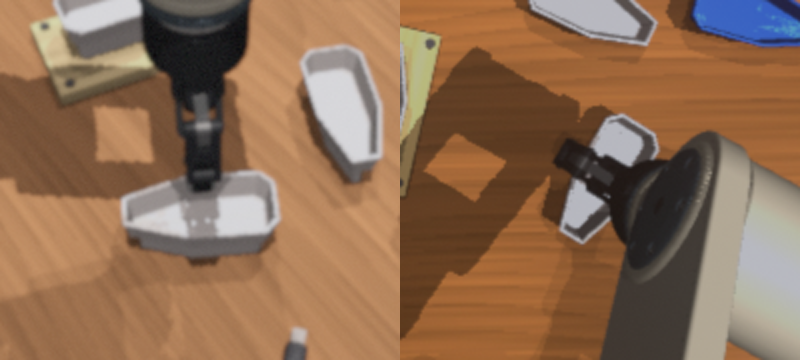

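Side crop: the gripper is over the middle of Q at (200,210). Top crop: the fingers straddle it at (600,175). I correct by about 7 mm and descend.

```bash
python3 -m inch '[[[-0.03,-0.02,0.25,0,0,0],[-0.03,-0.02,0.25,0,0,0],[-0.03,-0.02,0.54,0,0,0],[-0.03,-0.02,0.54,0,0,0],[-0.03,-0.02,0.54,0,0,0],[-0.03,-0.02,0.54,0,0,0]]]'
python3 -c "
from h import *
go([437,-248.7,22],2.576)"
```

```text
clock: 3.17
eef_pos: [437.8, -249.4, 24.0]
tcp_rot: [-3.142, -0.001, 2.582]
contact_force: [-0.9, -0.1, 1.0]
opening: 1.003
grasp_force: 0.0
rows [0.005 0.001 0.01 ] [-0.    -0.     0.002] clk 3.1667 pos [ 437.8 -249.4   24. ] [-3.142e+00 -1.000e-03  2.582e+00] F [-0.9 -0.1  1. ] op 1.003 g 0.0
```

```bash
python3 -m inch '[[[0,0,0.01,0,0,0],[0,0,0.01,0,0,0],[0,0,0.01,0,0,0],[0,0,0.01,0,0,0],[0,0,0.01,0,0,0],[0,0,0.01,0,0,0],[0,0,0.01,0,0,0],[0,0,0.01,0,0,0]]]' -1 40
python3 -m inch '[[[0,0,0,0,0,0],[0,0,0,0,0,0],[0,0,0,0,0,0],[0,0,0,0,0,0]]]' -1 40
python3 -c "
from h import *
go([437,-248.7,170],2.576)"
```

```text
clock: 3.83
eef_pos: [438.7, -250.0, 23.3]
tcp_rot: [3.141, 0.003, 2.582]
contact_force: [-2.2, -0.0, 9.4]
opening: 0.678
grasp_force: 40.7
clock: 4.17
eef_pos: [438.7, -250.1, 23.2]
tcp_rot: [3.141, 0.003, 2.582]
contact_force: [-1.8, 1.0, 9.1]
opening: 0.678
grasp_force: 40.7
rows [ 0.009  0.001 -0.734] [0.    0.001 0.002] clk 4.1667 pos [ 438.7 -250.1   23.2] [3.141e+00 3.000e-03 2.582e+00] F [-1.8  1.   9.1] op 0.678 g 40.708161033689976
```

```bash
python3 -m inch '[[[0,0,-0.3,0,0,0],[0,0,-0.5,0,0,0],[0,0,-0.73,0,0,0],[0,0,-0.73,0,0,0],[0,0,-0.73,0,0,0],[0,0,-0.73,0,0,0],[0,0,-0.73,0,0,0]]]'
python3 - <<'E'
from h import *
go([503.8,-19.1,170],-0.235)
im=r.grab_frame("side")
cv2.imwrite("pics/s3.png",im[...,::-1])
E
```

```text
clock: 4.75
eef_pos: [437.0, -249.0, 167.0]
tcp_rot: [-3.142, -0.0, 2.582]
contact_force: [0.1, 0.2, -1.1]
opening: 0.68
grasp_force: 43.7
rows [ 0.328  1.152 -0.015] [-0.    -0.     0.897] clk 4.75 pos [ 437. -249.  167.] [-3.142 -0.     2.582] F [ 0.1  0.2 -1.1] op 0.68 g 43.65812502801418
```

View pics/s3.png

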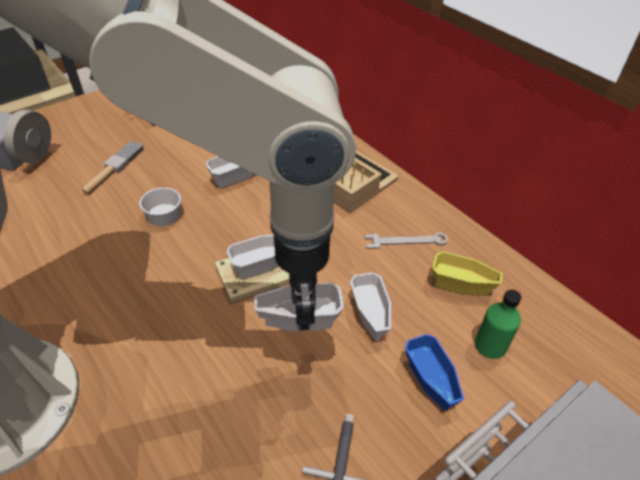

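The picture shows Q held level in the fingers at (303,305), lifted clear. Now the turn and carry.

```bash
python3 -m inch '[[[0.16,0.6,0,0,0,0.3],[0.16,0.6,0,0,0,0.3],[0.16,0.6,0,0,0,0.3],[0.16,0.6,0,0,0,0.3],[0.16,0.6,0,0,0,0.3],[0.16,0.6,0,0,0,0.3],[0.16,0.6,0,0,0,0.3],[0.16,0.6,0,0,0,0.3]]]' >/dev/null
python3 -m inch '[[[0,0,0,0,0,0.3],[0,0,0,0,0,0.3],[0,0,0,0,0,0.3],[0,0,0,0,0,0.3],[0,0,0,0,0,0.3],[0,0,0,0,0,0.3],[0,0,0,0,0,0.3],[0,0,0,0,0,0.3]]]' 
python3 -c "
from h import *
go([503.8,-19.1,170],-0.235)"
```

```text
clock: 6.13
eef_pos: [473.0, -130.4, 165.5]
tcp_rot: [-3.139, 0.002, 0.69]
contact_force: [-0.1, 0.3, -0.9]
opening: 0.68
grasp_force: 43.8
rows [ 0.473 -0.331 -0.023] [-0.001  0.001  0.294] clk 6.1333 pos [ 473.  -130.4  165.5] [-3.139e+00  2.000e-03  6.900e-01] F [-0.1  0.3 -0.9] op 0.68 g 43.80133353173733
```

```bash
python3 -m inch '[[[0.46,-0.33,0,0,0,0.294],[0.46,-0.33,0,0,0,0.294],[0.46,-0.33,0,0,0,0.294],[0.46,-0.33,0,0,0,0.294],[0.46,-0.33,0,0,0,0.294],[0.46,-0.33,0,0,0,0.294],[0.46,-0.33,0,0,0,0.294],[0.46,-0.33,0,0,0,0.294]]]' >/dev/null
python3 -m inch '[[[0,0,0,0,0,0],[0,0,0,0,0,0]]]' >/dev/null
python3 - <<'E'
from h import *
go([501.8,-18.6,85],-0.235)
a=r.grab_frame("side");b=r.grab_frame("top")
f=lambda i,y,x:cv2.resize(i[y:y+180,x:x+200,::-1],(400,360),interpolation=cv2.INTER_CUBIC)
cv2.imwrite("pics/c4.png",np.hstack([f(a,130,180),f(b,200,190)]))
E
```

```text
rows [-0.    -0.012  0.405] [0.    0.001 0.004] clk 6.9667 pos [501.5 -21.  166. ] [ 3.141e+00  3.000e-03 -2.240e-01] F [ 0.2 -0.7 -2.4] op 0.68 g 43.86291369795799
```

View pics/c4.png

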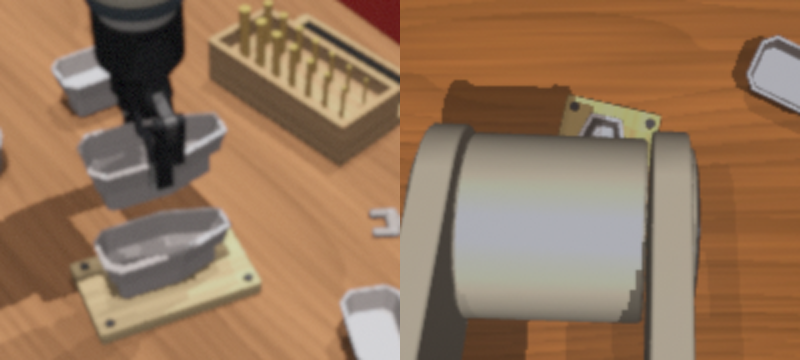

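Side crop: the held tray at (150,160) is aligned nose to nose above the fixed one at (165,250). The arm hides the fixed tray in the top view. I lower it in stages.

```bash
python3 -m inch '[[[0,-0.01,0.15,0,0,0.004],[0,-0.01,0.28,0,0,0.004],[0,-0.01,0.36,0,0,0.004],[0,-0.01,0.41,0,0,0.004],[0,-0.01,0.41,0,0,0.004],[0,-0.01,0.41,0,0,0.004],[0,-0.01,0.41,0,0,0.004]]]'
python3 -m inch '[[[0,0,0.02,0,0,0],[0,0,0.03,0,0,0],[0,0,0.04,0,0,0],[0,0,0.05,0,0,0],[0,0,0.05,0,0,0],[0,0,0.05,0,0,0]]]'
python3 -c "
from h import *
go([501.8,-18.6,71],-0.235)"
```

```text
clock: 7.65
eef_pos: [503.6, -19.2, 86.2]
tcp_rot: [-3.141, -0.001, -0.239]
contact_force: [-0.5, 0.3, -0.8]
opening: 0.676
grasp_force: 43.9
clock: 8.15
eef_pos: [502.8, -19.1, 75.2]
tcp_rot: [3.142, 0.0, -0.239]
contact_force: [0.1, 0.1, -2.0]
opening: 0.682
grasp_force: 43.9
rows [-0.005 -0.001  0.021] [ 0.     0.    -0.001] clk 8.15 pos [502.8 -19.1  75.2] [ 3.142  0.    -0.239] F [ 0.1  0.1 -2. ] op 0.682 g 43.86335659772158
```

Free descent so far. I go on to contact, then release.

```bash
python3 -m inch '[[[0,0,0.01,0,0,0],[0,0,0.017,0,0,0],[0,0,0.023,0,0,0],[0,0,0.023,0,0,0],[0,0,0.023,0,0,0],[0,0,0.023,0,0,0]]]'
```

```text
clock: 8.65
eef_pos: [503.2, -19.1, 71.3]
tcp_rot: [-3.141, -0.001, -0.239]
contact_force: [-2.1, 0.1, 7.4]
opening: 0.681
grasp_force: 44.4
```

Contact came at the expected height (71). I release and rise.

```bash
python3 -m inch '[[[0,0,0,0,0,0],[0,0,0,0,0,0],[0,0,0,0,0,0],[0,0,0,0,0,0],[0,0,0,0,0,0],[0,0,0,0,0,0]]]' 1
python3 -m inch '[[[0,0,-0.1,0,0,0],[0,0,-0.3,0,0,0],[0,0,-0.5,0,0,0],[0,0,-0.65,0,0,0],[0,0,-0.65,0,0,0],[0,0,-0.65,0,0,0]]]'
python3 -c "
from h import *
go([607,-233.7,200],1.114)"
```

```text
clock: 9.15
eef_pos: [502.8, -19.1, 70.6]
tcp_rot: [3.142, 0.0, -0.239]
contact_force: [-0.4, 0.9, -0.2]
opening: 1.001
grasp_force: 0.0
clock: 9.65
eef_pos: [504.1, -19.1, 202.6]
tcp_rot: [-3.141, -0.004, -0.239]
contact_force: [0.2, -0.5, -0.3]
opening: 0.996
grasp_force: 0.0
rows [0.754 0.92  0.015] [ 0.001 -0.001 -0.431] clk 9.65 pos [504.1 -19.1 202.6] [-3.141 -0.004 -0.239] F [ 0.2 -0.5 -0.3] op 0.996 g 0.0
```

```bash
python3 -m inch '[[[0.75,0.92,0,0,0,-0.3],[0.75,0.92,0,0,0,-0.3],[0.75,0.92,0,0,0,-0.3],[0.75,0.92,0,0,0,-0.3],[0.75,0.92,0,0,0,-0.3],[0.75,0.92,0,0,0,-0.3],[0.75,0.92,0,0,0,-0.3],[0.75,0.92,0,0,0,-0.3]]]'>/dev/null
python3 -m inch '[[[0,0,0.2,0,0,-0.13],[0,0,0.2,0,0,-0.13],[0,0,0.2,0,0,-0.13],[0,0,0.2,0,0,-0.13],[0,0,0.2,0,0,-0.13],[0,0,0.2,0,0,-0.13]]]'>/dev/null
python3 - <<'E'
from h import *
go([607,-233.7,22],1.114)
b=r.grab_frame("top");a=r.grab_frame("side")
print(tray(b,(287,293),104)[:4])
f=lambda i,y,x:cv2.resize(i[y:y+180,x:x+200,::-1],(400,360),interpolation=cv2.INTER_CUBIC)
cv2.imwrite("pics/c5.png",np.hstack([f(a,190,210),f(b,180,240)]))
E
```

```text
rows [0.004 0.016 0.686] [-0.001  0.    -0.001] clk 10.8167 pos [ 604.1 -233.1  159.1] [-3.139  0.     1.11 ] F [-0.6 -0.3 -0.4] op 1.0 g 0.0
(array([503.09129095, -17.75410509]), np.float32(-0.247212), [63.05382537841797, 131.0929412841797], [np.float64(35.400070150854106), np.float64(59.314353236532725)])
```

View pics/c5.png

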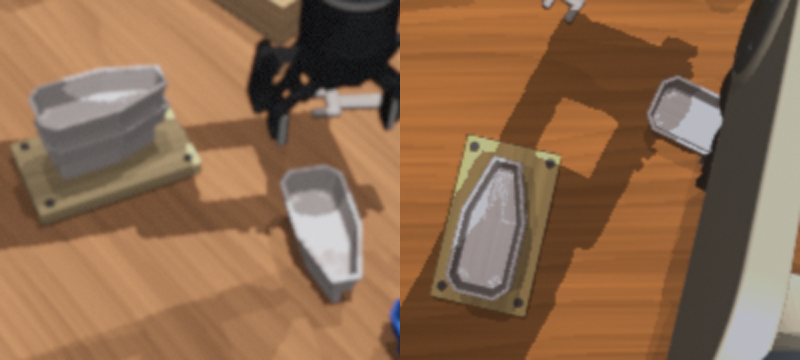

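The side crop shows the first tray nested and level at (100,110). It measures (503, -18) mm at rim height 104 and 131 mm long, so it is home. The gripper is over P at (320,230), so I descend and grasp.

```bash
python3 -m inch '[[[0,0.015,0.2,0,0,0],[0,0.015,0.4,0,0,0],[0,0.015,0.55,0,0,0],[0,0.015,0.68,0,0,0],[0,0.015,0.68,0,0,0],[0,0.015,0.68,0,0,0],[0,0.015,0.68,0,0,0]]]'
python3 -m inch '[[[0,0,0,0,0,0],[0,0,0,0,0,0],[0,0,0,0,0,0],[0,0,0,0,0,0],[0,0,0,0,0,0],[0,0,0,0,0,0],[0,0,0,0,0,0],[0,0,0,0,0,0]]]' -1 40
python3 -c "
from h import *
go([607,-233.7,200],1.114)"
```

```text
clock: 11.5
eef_pos: [608.6, -235.1, 26.1]
tcp_rot: [3.14, -0.0, 1.111]
contact_force: [1.0, -0.3, 0.3]
opening: 1.002
grasp_force: 0.0
clock: 12.17
eef_pos: [608.9, -235.3, 27.1]
tcp_rot: [3.138, -0.0, 1.111]
contact_force: [-0.8, 1.4, 8.5]
opening: 0.681
grasp_force: 41.1
rows [ 0.003 -0.009 -0.865] [ 0.001 -0.    -0.001] clk 12.1667 pos [ 608.9 -235.3   27.1] [ 3.138 -0.     1.111] F [-0.8  1.4  8.5] op 0.681 g 41.09107095748186
```

```bash
python3 -m inch '[[[0,0,-0.3,0,0,0],[0,0,-0.5,0,0,0],[0,0,-0.7,0,0,0],[0,0,-0.9,0,0,0],[0,0,-0.9,0,0,0],[0,0,-0.9,0,0,0],[0,0,-0.9,0,0,0]]]'
python3 -c "
from h import *
go([503.1,-17.8,205],-0.247+np.pi)"
```

```text
clock: 12.75
eef_pos: [607.8, -234.8, 205.7]
tcp_rot: [3.14, -0.0, 1.111]
contact_force: [0.1, 0.7, -2.5]
opening: 0.678
grasp_force: 43.9
rows [ 0.74  -0.95   0.001] [ 0.001  0.001 -0.568] clk 12.75 pos [ 607.8 -234.8  205.7] [ 3.14  -0.     1.111] F [ 0.1  0.7 -2.5] op 0.678 g 43.94245080649853
```

```bash
python3 -m inch '[[[0.74,-0.95,0,0,0,-0.3],[0.74,-0.95,0,0,0,-0.3],[0.74,-0.95,0,0,0,-0.3],[0.74,-0.95,0,0,0,-0.3],[0.74,-0.95,0,0,0,-0.3],[0.74,-0.95,0,0,0,-0.3],[0.74,-0.95,0,0,0,-0.3],[0.74,-0.95,0,0,0,-0.3]]]'>/dev/null
python3 -m inch '[[[0,0,0,0,0,-0.268],[0,0,0,0,0,-0.268],[0,0,0,0,0,-0.268],[0,0,0,0,0,-0.268],[0,0,0,0,0,-0.268],[0,0,0,0,0,-0.268],[0,0,0,0,0,-0.268],[0,0,0,0,0,-0.268]]]'>/dev/null
python3 - <<'E'
from h import *
go([503.1,-17.8,119],-0.247+np.pi)
a=r.grab_frame("side")
cv2.imwrite("pics/c6.png",cv2.resize(a[110:310,160:360,::-1],(500,500),interpolation=cv2.INTER_CUBIC))
E
```

```text
rows [-0.01   0.002  0.417] [-0.    -0.001  0.002] clk 14.0833 pos [501.4 -17.8 202.5] [-3.141 -0.004  2.9  ] F [ 0.7  0.7 -1.1] op 0.678 g 44.08219311386347
```

View pics/c6.png

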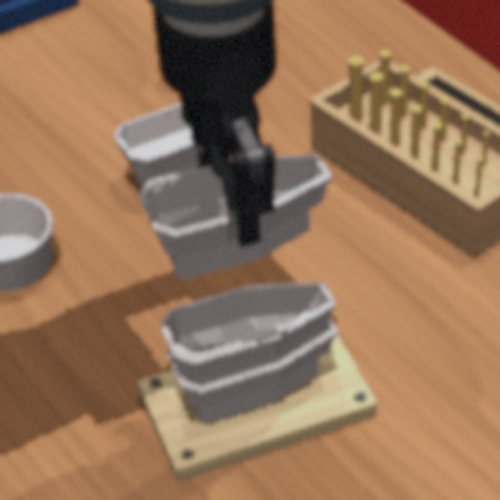

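The held tray at (240,215) is level and aligned, nose to the right like the stack at (255,345). I lower it.

```bash
python3 -m inch '[[[-0.01,0,0.15,0,0,0],[-0.01,0,0.28,0,0,0],[-0.01,0,0.36,0,0,0],[-0.01,0,0.42,0,0,0],[-0.01,0,0.42,0,0,0],[-0.01,0,0.42,0,0,0],[-0.01,0,0.42,0,0,0]]]'
python3 -m inch '[[[0,0,0.015,0,0,0],[0,0,0.03,0,0,0],[0,0,0.04,0,0,0],[0,0,0.05,0,0,0],[0,0,0.05,0,0,0],[0,0,0.05,0,0,0],[0,0,0.05,0,0,0]]]'
```

```text
clock: 14.72
eef_pos: [505.0, -18.4, 120.9]
tcp_rot: [-3.142, -0.0, 2.894]
contact_force: [-0.6, 0.0, -1.2]
opening: 0.679
grasp_force: 44.1
clock: 15.3
eef_pos: [504.9, -18.3, 110.7]
tcp_rot: [3.142, 0.0, 2.896]
contact_force: [-0.4, 0.0, -1.2]
opening: 0.68
grasp_force: 44.1
```

```bash
python3 -m inch '[[[0.005,0,0.01,0,0,0],[0.005,0,0.018,0,0,0],[0.005,0,0.025,0,0,0],[0.005,0,0.03,0,0,0],[0.005,0,0.03,0,0,0],[0.005,0,0.03,0,0,0]]]'
```

```text
clock: 15.8
eef_pos: [503.8, -18.1, 105.1]
tcp_rot: [3.142, -0.0, 2.896]
contact_force: [-2.8, -0.3, 5.9]
opening: 0.681
grasp_force: 44.5
```

Contact came at 105, as expected. I release, rise and move off sideways so the stack can be seen.

```bash
python3 -m inch '[[[0,0,0,0,0,0],[0,0,0,0,0,0],[0,0,0,0,0,0],[0,0,0,0,0,0],[0,0,0,0,0,0],[0,0,0,0,0,0]]]' 1
python3 -m inch '[[[0,0,-0.1,0,0,0],[0,0,-0.3,0,0,0],[0,0,-0.5,0,0,0],[0,0,-0.6,0,0,0],[0,0,-0.6,0,0,0],[0,0,-0.6,0,0,0]]]'>/dev/null
python3 -m inch '[[[0,0.95,0,0,0,0],[0,0.95,0,0,0,0],[0,0.95,0,0,0,0],[0,0.95,0,0,0,0],[0,0.95,0,0,0,0],[0,0.95,0,0,0,0],[0,0.95,0,0,0,0]]]'
python3 - <<'E'
from h import *
b=r.grab_frame("top");a=r.grab_frame("side")
print(tray(b,(287,293),134)[:4])
f=lambda i,y,x:cv2.resize(i[y:y+180,x:x+200,::-1],(400,360),interpolation=cv2.INTER_CUBIC)
cv2.imwrite("pics/c7.png",np.hstack([f(a,150,170),f(b,200,190)]))
E
```

```text
clock: 16.3
eef_pos: [503.9, -18.1, 104.6]
tcp_rot: [3.142, 0.0, 2.896]
contact_force: [-0.8, 0.9, -0.4]
opening: 1.0
grasp_force: 0.0
clock: 17.38
eef_pos: [549.1, 166.9, 222.6]
tcp_rot: [-3.14, -0.003, 2.898]
contact_force: [0.4, -0.7, 0.1]
opening: 1.001
grasp_force: 0.0
(array([503.66798067, -18.41712296]), np.float32(-0.2731285), [64.49615478515625, 131.960205078125], [np.float64(35.938752850023604), np.float64(63.84881135486887)])
```

View pics/c7.png

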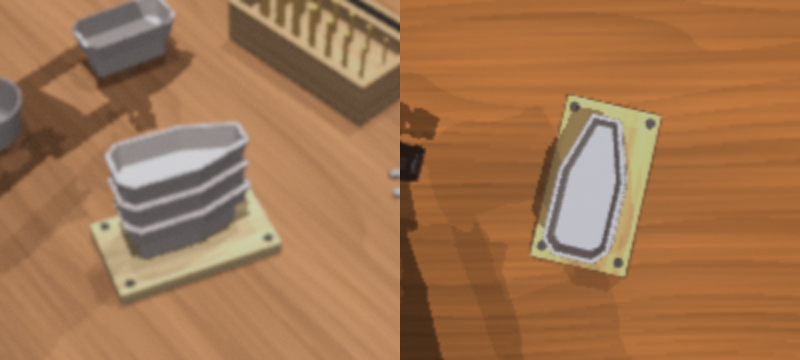

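The side crop shows all three trays nested, evenly spaced and level at (180,190). The top crop shows the noses together at (603,122). I hand the job in.

```bash
python3 -c "
from rig import r
print(r.sign_off())"
```

```text
the job is handed in; nothing more can be done
None
```

Both loose pouring trays are nested in the fixed tray with their noses aligned; the last pictures showed the stack level and the arm clear, and I handed the job in at about 17 s (no verdict was returned).

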